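# Change the counter caddy, reversing its row

### The job

Move the spice jar, dropper bottle, pot of picks and date stamp out of the full counter caddy and stand them upright, one in the middle of each bay, in the empty caddy, in the reverse order: the thing that stood next to the knob end of the old caddy goes into the bay farthest from the new caddy's knob, the second from the knob goes second from the far end, and so on. The coasters stay behind; let go of everything at the end.

Things in the scene. Friction and masses are not known exactly. Their poses are not given: they have to be found in the camera images.
- full_caddy: The full caddy: holds the four things at the start, each in a bay on a cork coaster. Fixed wooden tray, 76 mm wide, one row of four bays 64 x 64 mm inside, centres at y = -105, -35, 35, 105 mm, x = 0. Floor 6 mm, walls (6 mm thick) 14 mm above the table. Knob end: block with dark round knob at y = 143 to 179 mm, 54 mm high. Origin on the table under the middle of the row, z up.
- empty_caddy: The empty caddy: same tray, bays bare at the start, no coasters; the things go here. Fixed wooden tray, 76 mm wide, one row of four bays 64 x 64 mm inside, centres at y = -105, -35, 35, 105 mm, x = 0. Floor 6 mm, walls (6 mm thick) 14 mm above the table. Knob end: block with dark round knob at y = 143 to 179 mm, 54 mm high. Origin on the table under the middle of the row, z up.
- spice_jar_mid (a point): Spice jar: upright clear cylinder with a paper label and a flat yellow lid, the tall straight one of the four, 44 mm across and 100 mm high. The point is on its axis half-way up, 50 mm above its foot, z up; it can be gripped there from any side.
- dropper_bottle_mid (a point): Dropper bottle: slim brown bottle with a thin black pointed rubber dropper on top, 33 mm across in the body, body 65 mm high, 102 mm high overall. The point is on its axis half-way up, 51 mm above its foot, z up; it can be gripped there from any side.
- pick_pot_mid (a point): Pot of tasting picks: short round open pot with wooden picks standing out of it (the picks are fixed), 48 mm across, pot 55 mm high, 79 mm high with the picks. The point is on its axis half-way up the pot, 30 mm above its foot, z up; grip round the pot there or a little higher.
- date_stamp_mid (a point): Date stamp: dark rectangular foot 30 (x) x 44 (y) mm and 24 mm high, with a rounded wooden head about 28 mm across above it, 66 mm high overall. The point is on its axis half-way up, 33 mm above its foot, z up; the head is best gripped 13 mm above this point, from any side.
- coaster_spice_jar: Square cork coaster, 58 x 58 x 3 mm, fixed in the bay of the full caddy where the spice jar stands at the start, centred in that bay; it stays there. Origin at the centre of its underside, z up.
- coaster_dropper_bottle: Square cork coaster, 58 x 58 x 3 mm, fixed in the bay of the full caddy where the dropper bottle stands at the start, centred in that bay; it stays there. Origin at the centre of its underside, z up.
- coaster_pick_pot: Square cork coaster, 58 x 58 x 3 mm, fixed in the bay of the full caddy where the pot of picks stands at the start, centred in that bay; it stays there. Origin at the centre of its underside, z up.
- coaster_date_stamp: Square cork coaster, 58 x 58 x 3 mm, fixed in the bay of the full caddy where the date stamp stands at the start, centred in that bay; it stays there. Origin at the centre of its underside, z up.
There are look-alikes about, which are no part of the job. Leave any pink or red look-alike of the part that bears date_stamp_mid alone.

How it is judged:
At the end, for the whole second after the job is handed in: All four things stand upright (within 0.12 rad) on the bay floors (within 6 mm) of the caddy that was empty, each within 15 mm of its bay's centre along and across the row, in the reverse of the order they had in the full caddy counted from the knob; all are released and at rest (((y of coaster_spice_jar in the frame of full_caddy between -0.135 and -0.075 m and y of spice_jar_mid in the frame of empty_caddy between 0.09 and 0.12 m) or (y of coaster_spice_jar in the frame of full_caddy between -0.065 and -0.005 m and y of spice_jar_mid in the frame of empty_caddy between 0.02 and 0.05 m) or (y of coaster_spice_jar in the frame of full_caddy between 0.005 and 0.065 m and y of spice_jar_mid in the frame of empty_caddy between -0.05 and -0.02 m) or (y of coaster_spice_jar in the frame of full_caddy between 0.075 and 0.135 m and y of spice_jar_mid in the frame of empty_caddy between -0.12 and -0.09 m)) and x of spice_jar_mid in the frame of empty_caddy between -0.015 and 0.015 m and z of spice_jar_mid in the frame of empty_caddy between 0.05 and 0.062 m and angle between each of spice_jar_mid, dropper_bottle_mid, pick_pot_mid, date_stamp_mid's own z axis and vertical below 0.12 rad and linear speed of each of spice_jar, dropper_bottle, pick_pot, date_stamp below 0.02 m/s and angular speed of each of spice_jar, dropper_bottle, pick_pot, date_stamp below 0.2 rad/s and contact force between each of spice_jar, dropper_bottle, pick_pot, date_stamp and the fingers below 0.1 N and ((y of coaster_dropper_bottle in the frame of full_caddy between -0.135 and -0.075 m and y of dropper_bottle_mid in the frame of empty_caddy between 0.09 and 0.12 m) or (y of coaster_dropper_bottle in the frame of full_caddy between -0.065 and -0.005 m and y of dropper_bottle_mid in the frame of empty_caddy between 0.02 and 0.05 m) or (y of coaster_dropper_bottle in the frame of full_caddy between 0.005 and 0.065 m and y of dropper_bottle_mid in the frame of empty_caddy between -0.05 and -0.02 m) or (y of coaster_dropper_bottle in the frame of full_caddy between 0.075 and 0.135 m and y of dropper_bottle_mid in the frame of empty_caddy between -0.12 and -0.09 m)) and x of dropper_bottle_mid in the frame of empty_caddy between -0.015 and 0.015 m and z of dropper_bottle_mid in the frame of empty_caddy between 0.051 and 0.063 m and ((y of coaster_pick_pot in the frame of full_caddy between -0.135 and -0.075 m and y of pick_pot_mid in the frame of empty_caddy between 0.09 and 0.12 m) or (y of coaster_pick_pot in the frame of full_caddy between -0.065 and -0.005 m and y of pick_pot_mid in the frame of empty_caddy between 0.02 and 0.05 m) or (y of coaster_pick_pot in the frame of full_caddy between 0.005 and 0.065 m and y of pick_pot_mid in the frame of empty_caddy between -0.05 and -0.02 m) or (y of coaster_pick_pot in the frame of full_caddy between 0.075 and 0.135 m and y of pick_pot_mid in the frame of empty_caddy between -0.12 and -0.09 m)) and x of pick_pot_mid in the frame of empty_caddy between -0.015 and 0.015 m and z of pick_pot_mid in the frame of empty_caddy between 0.03 and 0.042 m and ((y of coaster_date_stamp in the frame of full_caddy between -0.135 and -0.075 m and y of date_stamp_mid in the frame of empty_caddy between 0.09 and 0.12 m) or (y of coaster_date_stamp in the frame of full_caddy between -0.065 and -0.005 m and y of date_stamp_mid in the frame of empty_caddy between 0.02 and 0.05 m) or (y of coaster_date_stamp in the frame of full_caddy between 0.005 and 0.065 m and y of date_stamp_mid in the frame of empty_caddy between -0.05 and -0.02 m) or (y of coaster_date_stamp in the frame of full_caddy between 0.075 and 0.135 m and y of date_stamp_mid in the frame of empty_caddy between -0.12 and -0.09 m)) and x of date_stamp_mid in the frame of empty_caddy between -0.015 and 0.015 m and z of date_stamp_mid in the frame of empty_caddy between 0.033 and 0.045 m); the robot touches nothing.
It also fails if it takes over 112 s, if anything falls off the work surface, if the arm or the gripper's body presses on something with over 40 N, if the wrist force passes 120 N, or if a joint passes its speed limit or range.

### The arm

A 7-joint arm with a two-finger parallel gripper is mounted at the origin on a cart in front of the work surface, level with it; the furniture and walls round the work are solid. World frame = base frame: x ahead of the robot, y to its left, z up, the work surface at z = 0. Lengths are in m, angles in rad, forces in N, time in s.
With the tool pointing down it reaches from about 0.4 to 0.85 m from the base axis. Payload 10.4 kg.
Tool frame: the origin (TCP) lies at the very end of the fingers, on their centre line; the grasp point (between the pads) lies 19 mm behind it; z points along the fingers, y is the line along which they close (so a half turn about z gives the same grasp; the last joint's range is limited). The gripper opens to 87 mm and grips with 3 to 60 N. Pads are 19 mm wide; open, the fingers measure 117 mm over their backs; the gripper's body (75 mm by 190 mm) begins 51 mm behind the grasp point.
Start: joints at [-1.238, 0.332, -0.065, 1.46, 0.022, 1.35, -0.088], TCP at [0.218, 0.586, 0.223] pointing down, gripper open.
Joint ranges: [-2.6, 2.6], [-0.5, 2.12], [-1.47, 1.34], [0.16, 2.42], [-1.27, 4.41], [0.06, 2.06], [-2.6, 2.6]. Speed limits (rad/s): [2.22, 2.22, 2.79, 2.79, 3.14, 3.14, 3.14].

### API

Orientations are given as a unit quaternion [x, y, z, w].
In Python, from bench import * gives the robot as it stands.
- The arm moves only by the tool step_arm, never from a script. Its arguments are lists of equal length, an entry for each row: "delta_pos": the shift along the world's x, y, z in units of 25 mm (1.0 is 25 mm), a list of three; "turn": the turn about the world's z in units of 0.12 rad (1.0 is 0.12 rad). In form: {"delta_pos": [[tx, ty, tz], ...], "turn": [turn, ...]}. A call has 1 to 12 rows; each row shifts and turns the commanded pose from where the row before left it; what a row does not reach is not made up. A row lasts 1/10 s, in which the tool goes at most 50 mm and 8.59 degrees, less where a joint would pass 70% of its speed; a pose out of reach is approached as far as the arm can. A call with a number of a shift or a turn outside -1 to 1 is refused whole. A call with a gripper value outside its range is refused whole. "grip" is the closure, from 0 (fully open) to 1 (shut), set as the call begins (left out, the last holds). The fingers move at their own pace and stop on an object; "newtons" is the grip in N (left out, the last holds). Time passes only in rows, so rows that do not move let the fingers close. It gives the time, the measured TCP pose, the force, the opening and the grip force at its end, in the units of the state.
- read_state(): the state, without advancing time (a new reading comes with each control period).
- camera(name): name is "scene" or "top" or "wrist"; returns a dict with "image" (420x560x3 uint8, red, green, blue), "z_map" (420x560 float32, m along the optical axis (not along the pixel's ray), 0 where there is no reading), "mtx" (3x3 intrinsics, pixels), "view" (4x4, takes a point from world to camera coordinates). Camera axes: x right, y up, looking along -z (the intrinsics and any distortion apply to the point x, -y, -z); pixel columns grow to the right and rows downward; lengths in m; the calibration is good to about 2 mm. A picture is of the moment at which its call begins.
- close_job(): hands the job in; it is judged then, once.
The state is a dict: "time": time; "joint_positions": joint angles; "joint_vel": joint speeds; "joint_torque": joint torques, N m; "ee_pos": TCP position; "eef_rot": TCP orientation; "ft_force": force on the tool from outside, world axes, zero at the start; "torque": the same for the moment, N m; "width": finger opening in m; "grip_force": force on a finger pad.
Only numpy, scipy, OpenCV 4.12 (cv2) and the standard library are available. Lean on these libraries where they do the work, as an engineer would, in place of code of your own. Each camera call takes 0.05 s, during which the arm holds its last target. There are 200 camera calls.

## Working session

There is one attempt and no reset: what is moved stays moved. The work goes in short steps, Python scripts to look and compute and a tool call to move; the robot and the scene stay as the last step left them, time stands still between calls to the robot, and variables do not carry over. Pictures are saved under pics/ and viewed, at most 14 in all, crops included, and the job is handed in when it is done.

Besides the shell and the picture viewer there is one more tool, called after "Request:" by a JSON object that holds its "method" and its "body", one argument or row to a line. step_arm: Moves the arm, as the interface text tells. Shifts and turns lie within -1 to 1; 1 stands for 25 mm of shift or 0.12 rad of turn. Its arguments: {"type":"object","properties":{"delta_pos":{"type":"array"},"turn":{"type":"array"},"grip":{"type":"number"},"newtons":{"type":"number"}},"required":["delta_pos","turn"]}

```bash
mkdir -p pics; cat > h.py <<'E'
from bench import *
import numpy as np, cv2
def shot(n,f):
    c=camera(n); cv2.imwrite(f'pics/{f}.png',c["image"][:,:,::-1]); np.savez(f'pics/{f}.npz',**c); return c
def load(f): return dict(np.load(f'pics/{f}.npz'))
def cloud(c):
    K=c["mtx"];z=c["z_map"];h,w=z.shape
    u,v=np.meshgrid(np.arange(w),np.arange(h))
    P=np.stack([(u-K[0,2])/K[0,0]*z,-(v-K[1,2])/K[1,1]*z,-z,np.ones_like(z)],-1)
    return (P@np.linalg.inv(c["view"]).T)[...,:3]
def ray(c,u,v,h):
    K=c["mtx"];M=np.linalg.inv(c["view"]);d=M[:3,:3]@np.array([(u-K[0,2])/K[0,0],-(v-K[1,2])/K[1,1],-1]);o=M[:3,3]
    return o+d*(h-o[2])/d[2]
E
python3 - <<'E'
from h import *
print(read_state())
for n in("scene","top"):
    c=shot(n,n+"0"); print(c["mtx"],np.linalg.inv(c["view"])[:3,3])
E
```

```text
{'time': 0.0, 'joint_positions': array([-1.23760471,  0.33283278, -0.06466666,  1.46098515,  0.02162201,
        1.34985796, -0.08845826]), 'joint_vel': array([ 0.0004642 , -0.00011367, -0.00100284, -0.0010914 , -0.00076677,
        0.00124471, -0.00071997]), 'joint_torque': array([-7.12717360e-05, -6.23243809e+01,  2.45770044e-02, -3.89899671e+01,
       -6.14678767e-02,  3.98540148e-02,  1.61220560e-04]), 'ee_pos': array([0.21760307, 0.58547864, 0.22175733]), 'eef_rot': array([ 1.76940744e-01,  9.84221262e-01, -6.89742683e-04, -7.44387025e-05]), 'ft_force': array([ 0.00928799, -0.10106172, -0.52112382]), 'torque': array([-0.03512124, -0.03510587, -0.05446788]), 'grip_force': 0.0, 'width': 0.08706107806538481}
[[473.67770072   0.         277.97363107]
 [  0.         473.67770072 201.72138664]
 [  0.           0.           1.        ]] [0.13298182 0.36873928 0.65201009]
[[504.06166982   0.         283.97402868]
 [  0.         504.06166982 199.80092807]
 [  0.           0.           1.        ]] [ 0.46828845 -0.06947136  1.13091533]
```

View pics/scene0.png

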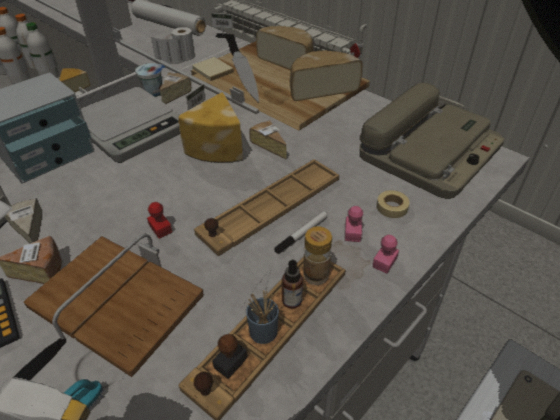

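View pics/top0.png

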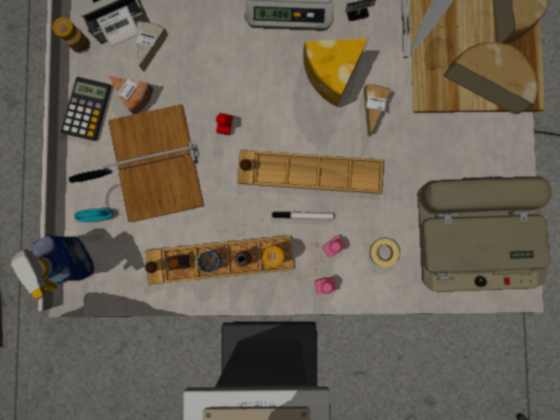

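```bash
python3 - <<'E'
from h import *
c=load("top0");P=cloud(c);im=c["image"].astype(int)
print("table z",np.median(P[215:225,300:340,2]))
hsv=cv2.cvtColor(c["image"],cv2.COLOR_RGB2HSV)
for n,(r0,r1,c0,c1) in dict(empty=(140,205,225,395),full=(230,290,135,305)).items():
    m=np.zeros((420,560),np.uint8); s=hsv[r0:r1,c0:c1]
    m[r0:r1,c0:c1]=(((s[...,1]>85)&(s[...,0]<28))*255)
    k=max(cv2.findContours(m,0,1)[0],key=cv2.contourArea)
    R=cv2.minAreaRect(k);B=cv2.boxPoints(R);print(n,R)
    W=np.array([ray(c,u,v,.012) for u,v in B]);print(W.round(4), [np.linalg.norm(W[i]-W[i-1]).round(4) for i in range(4)])
    # tall things
    t=((P[...,2]>.03)&(P[...,2]<.2)).astype(np.uint8); q=np.zeros_like(t);q[r0:r1,c0:c1]=t[r0:r1,c0:c1]
    nn,l,st,_=cv2.connectedComponentsWithStats(q)
    for i in range(1,nn):
        p=P[l==i]
        if len(p)>20: print(st[i],p.mean(0).round(4),p[:,2].max().round(4),p.min(0).round(3),p.max(0).round(3))
big=cv2.resize(c["image"][135:295,130:400],None,fx=2.9,fy=2.9,interpolation=cv2.INTER_CUBIC)
cv2.imwrite("pics/crop1.png",big[:,:,::-1])
E
```

```text
table z 0.0029841589709121985
empty ((310.2207946777344, 171.4086151123047), (144.5602569580078, 34.12733459472656), 4.085616588592529)
[[ 0.6041  0.0406  0.012 ]
 [ 0.6811  0.035   0.012 ]
 [ 0.6541 -0.2883  0.012 ]
 [ 0.5775 -0.2808  0.012 ]] [np.float64(0.3225), np.float64(0.0772), np.float64(0.3244), np.float64(0.077)]
[239 159  12  12 111] [0.6404 0.02   0.0532] 0.0604 [0.629 0.008 0.043] [0.652 0.032 0.06 ]
full ((218.5806884765625, 259.4361267089844), (34.85465621948242, 147.9368896484375), 84.109375)
[[ 0.4585  0.2483  0.012 ]
 [ 0.4886 -0.0776  0.012 ]
 [ 0.4124 -0.0846  0.012 ]
 [ 0.3825  0.2394  0.012 ]] [np.float64(0.0765), np.float64(0.3273), np.float64(0.0766), np.float64(0.3254)]
[262 245  22  22 371] [ 0.445  -0.0408  0.1098] 0.1165 [ 0.424 -0.062  0.042] [ 0.466 -0.019  0.117]
[196 250  25  23 275] [0.434  0.0998 0.0616] 0.0943 [0.411 0.074 0.03 ] [0.457 0.122 0.094]
[234 250  17  16 219] [0.4406 0.0233 0.0799] 0.1148 [0.425 0.009 0.031] [0.456 0.042 0.115]
[167 254  22  16 285] [0.4327 0.1641 0.054 ] 0.0798 [0.416 0.145 0.03 ] [0.449 0.191 0.08 ]
[144 261  13  12 121] [0.4231 0.2211 0.0537] 0.0607 [0.411 0.21  0.043] [0.435 0.235 0.061]
```

View pics/crop1.png

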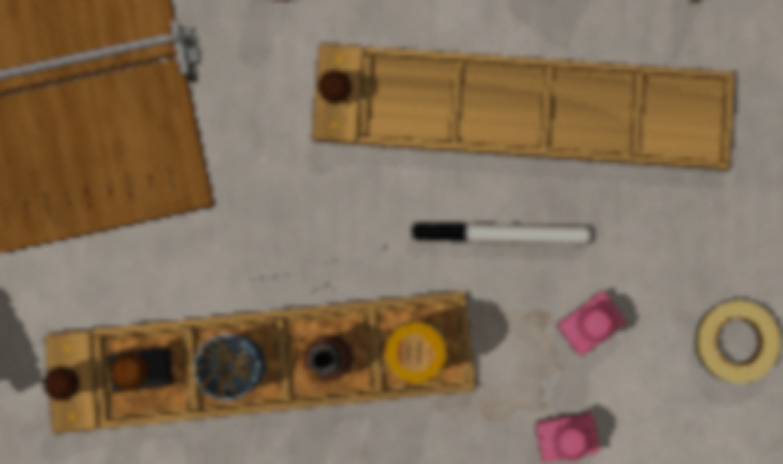

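The crop shows the full caddy at lower left. From the knob at (62,383) it holds the brown-headed stamp (130,370), the pot (230,365), the dropper (327,357) and the yellow-lidded jar (415,352). The empty caddy's knob is at (335,87). Possible confusions for the stamp are the pink ones at crop (597,322) and (570,437), the red one at top px (224,123), and the two caddy knobs. The right one is the dark-footed stamp in the bay at (130,370). The yellow cap at top px (67,33) is not the jar.

```bash
python3 - <<'E'
from h import *
P=cloud(load("top0"))
for n,(r0,r1,c0,c1) in dict(spray=(225,300,5,105),board=(105,220,105,215),cheese=(30,110,295,370)).items():
    p=P[r0:r1,c0:c1].reshape(-1,3); p=p[p[:,2]>.04]
    print(n,p.min(0).round(3),p.max(0).round(3))
P=cloud(load("scene0"));p=P.reshape(-1,3);p=p[(p[:,0]>.15)&(p[:,0]<.72)&(p[:,1]>-.35)&(p[:,1]<.65)&(p[:,2]>.07)]
print(len(p)); 
for y in np.arange(-.35,.65,.1):
    q=p[(p[:,1]>=y)&(p[:,1]<y+.1)]
    if len(q): print(round(y,2),q.min(0).round(2),q.max(0).round(2))
E
```

```text
spray [ 0.357 -0.069  0.04 ] [0.514 0.462 1.131]
board [ 0.468 -0.069  0.041] [0.777 0.32  1.131]
cheese [ 0.468 -0.255  0.04 ] [ 0.899 -0.069  1.131]
6204
-0.15 [ 0.42 -0.06  0.07] [ 0.46 -0.05  0.11]
-0.05 [ 0.42 -0.05  0.07] [0.46 0.04 0.11]
0.05 [0.41 0.08 0.07] [0.67 0.15 0.09]
0.15 [0.42 0.15 0.07] [0.67 0.25 0.09]
0.25 [0.15 0.25 0.07] [0.65 0.32 0.62]
0.35 [0.38 0.35 0.23] [0.46 0.41 0.25]
```

Request:
{"method": "step_arm", "body": {
  "delta_pos": [
    [0,0,1],
    [0,0,1],
    [0,0,1],
    [0,0,1],
    [0,0,1],
    [0,0,1]
  ],
  "turn": [0,0,0,0,0,0],
  "grip": 0
}}

```text
time: 0.7
ee_pos: [0.2176, 0.5856, 0.3732]
eef_rot: [0.177, 0.984, -0.0, -0.0]
ft_force: [0.6, 0.2, -0.3]
width: 0.0868
grip_force: 0.0
```

Request:
{"method": "step_arm", "body": {
  "delta_pos": [
    [0.38,-1,0],
    [0.38,-1,0],
    [0.38,-1,0],
    [0.38,-1,0],
    [0.38,-1,0],
    [0.38,-1,0],
    [0.38,-1,0],
    [0.38,-1,0],
    [0.38,-1,0],
    [0.38,-1,0],
    [0.38,-1,0],
    [0.38,-1,0]
  ],
  "turn": [-0.39,-0.39,-0.39,-0.39,-0.39,-0.39,-0.39,-0.39,-0.39,-0.39,-0.39,-0.39]
}}

```text
time: 1.9
ee_pos: [0.3323, 0.2841, 0.3725]
eef_rot: [0.444, 0.896, -0.0, -0.0]
ft_force: [0.4, -0.3, 0.1]
width: 0.0868
grip_force: 0.0
```

Request:
{"method": "step_arm", "body": {
  "delta_pos": [
    [0.38,-1,0],
    [0.38,-1,0],
    [0.38,-1,0],
    [0.38,-1,0],
    [0.38,-1,0],
    [0.38,-1,0],
    [0.38,-1,0],
    [0.38,-1,0],
    [0.38,-1,0],
    [0.38,-1,0],
    [0.38,-1,0],
    [0.38,-1,0]
  ],
  "turn": [-0.39,-0.39,-0.39,-0.39,-0.39,-0.39,-0.39,-0.39,-0.39,-0.39,-0.39,-0.39]
}}

```text
time: 3.1
ee_pos: [0.4459, -0.0164, 0.3726]
eef_rot: [0.675, 0.737, 0.0, 0.0]
ft_force: [0.5, 0.4, -0.3]
width: 0.087
grip_force: 0.0
```

```bash
python3 - <<'E'
from h import *
s=read_state();print(s["ee_pos"],s["eef_rot"],s["joint_positions"].round(2))
c=shot("wrist","w1");print(np.linalg.inv(c["view"])[:3,3]);P=cloud(c)
t=((P[...,2]>.07)&(P[...,2]<.13)&(P[...,0]<.52)&(P[...,0]>.36)).astype(np.uint8)
n,l,st,_=cv2.connectedComponentsWithStats(t)
for i in range(1,n):
    p=P[l==i]
    if len(p)>60: print(st[i],((p.min(0)+p.max(0))/2).round(4),p.min(0).round(3),p.max(0).round(3))
E
```

```text
[ 0.44588354 -0.01644642  0.3725708 ] [6.75389394e-01 7.37461295e-01 4.99436853e-05 5.28150633e-05] [-0.68 -0.16  0.54  1.66  0.08  1.62 -0.05]
[0.43962599 0.05376813 0.53477693]
[270  36  16  19 202] [0.429  0.1641 0.073 ] [0.418 0.153 0.07 ] [0.44  0.175 0.076]
[265 140  19  18 239] [0.436  0.0223 0.0914] [0.422 0.009 0.07 ] [0.45  0.035 0.113]
[259 178  29  33 768] [ 0.4406 -0.0437  0.091 ] [ 0.42  -0.065  0.07 ] [ 0.462 -0.023  0.112]
```

View pics/w1.png

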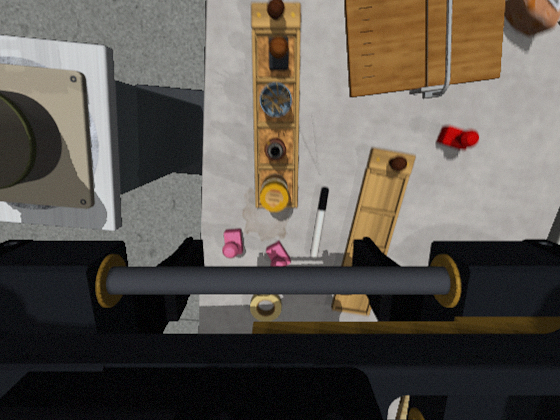

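The wrist view is lined up with the row: jar (274,194), dropper (276,149), pot (275,100), stamp (279,52). I'll go down on the jar.

Request:
{"method": "step_arm", "body": {
  "delta_pos": [
    [-0.12,-1,0],
    [0,-0.02,-1],
    [0,0,-1],
    [0,0,-1],
    [0,0,-1],
    [0,0,-1],
    [0,0,-1],
    [0,0,-1],
    [0,0,-1],
    [0,0,-1]
  ],
  "turn": [0,0,0,0,0,0,0,0,0,0]
}}

```text
time: 4.15
ee_pos: [0.4425, -0.0406, 0.1467]
eef_rot: [0.674, 0.738, 0.0, 0.0]
ft_force: [-0.8, -0.6, -0.1]
width: 0.0869
grip_force: 0.0
```

Request:
{"method": "step_arm", "body": {
  "delta_pos": [
    [0,0,-0.7],
    [0,0,-0.7],
    [0,0,-0.7],
    [0,0,-0.7],
    [0,0,-0.7],
    [0,0,-0.7],
    [0,0,0],
    [0,0,0]
  ],
  "turn": [0,0,0,0,0,0,0,0]
}}

```text
time: 4.95
ee_pos: [0.4426, -0.0403, 0.0429]
eef_rot: [0.674, 0.738, -0.0, 0.0]
ft_force: [0.3, 0.3, 0.0]
width: 0.0869
grip_force: 0.0
```

Request:
{"method": "step_arm", "body": {
  "delta_pos": [
    [0,0,0],
    [0,0,0],
    [0,0,0],
    [0,0,0],
    [0,0,0],
    [0,0,0],
    [0,0,0],
    [0,0,0]
  ],
  "turn": [0,0,0,0,0,0,0,0],
  "grip": 1,
  "newtons": 20
}}

```text
time: 5.75
ee_pos: [0.4426, -0.0396, 0.0426]
eef_rot: [0.674, 0.739, -0.0, -0.0]
ft_force: [-0.5, -0.4, 0.9]
width: 0.0429
grip_force: 20.0
```

Request:
{"method": "step_arm", "body": {
  "delta_pos": [
    [0,0,0.3],
    [0,0,0.7],
    [0,0,1],
    [0,0,1],
    [0,0,1],
    [0,0,1],
    [0,0,1]
  ],
  "turn": [0,0,0,0,0,0,0]
}}

```text
time: 6.45
ee_pos: [0.4424, -0.0399, 0.194]
eef_rot: [0.674, 0.739, 0.0, 0.0]
ft_force: [0.4, 0.7, -0.0]
width: 0.042
grip_force: 20.0
```

Request:
{"method": "step_arm", "body": {
  "delta_pos": [
    [0.5,0,0],
    [0.8,0.03,0],
    [0.8,0.03,0],
    [0.8,0.03,0],
    [0.8,0.03,0],
    [0.8,0.03,0],
    [0.8,0.03,0],
    [0.8,0,0],
    [0.8,0,0],
    [0.6,0,0],
    [0.25,0,0],
    [0,0,0]
  ],
  "turn": [-0.1,-0.15,-0.15,-0.15,-0.15,-0.15,-0.15,-0.15,-0.15,-0.1,-0.06,0]
}}

```text
time: 7.65
ee_pos: [0.6365, -0.0352, 0.1924]
eef_rot: [0.736, 0.677, -0.0, 0.0]
ft_force: [-0.3, -0.8, -1.5]
width: 0.0424
grip_force: 20.0
```

```bash
python3 - <<'E'
from h import *
s=read_state();print(s["ee_pos"],s["eef_rot"],s["width"],s["joint_positions"].round(2))
shot("wrist","w2"); c=shot("top","t2");P=cloud(c)
i=cv2.resize(c["image"][135:295,130:400],None,fx=2.9,fy=2.9,interpolation=cv2.INTER_CUBIC)
cv2.imwrite("pics/t2c.png",i[:,:,::-1])
E
```

```text
[ 0.63652502 -0.03515343  0.19243986] [ 7.35998186e-01  6.76983390e-01 -3.92960815e-04  7.23978911e-05] 0.04243000802933862 [-0.52  0.43  0.68  1.5  -0.28  1.31  0.1 ]
```

View pics/w2.png

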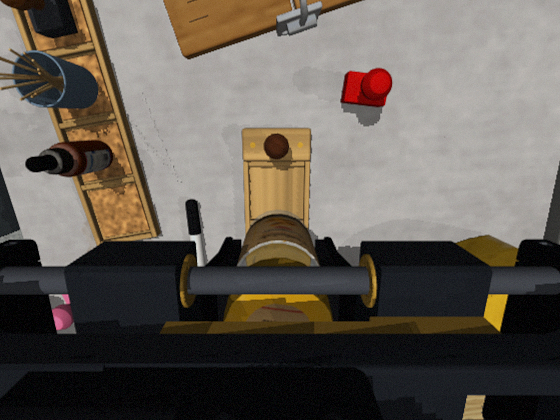

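The jar is held upright with its foot at about (277,230), in line with the tray (edges at columns 243 and 311, knob at column 277). I'll lower it.

Request:
{"method": "step_arm", "body": {
  "delta_pos": [
    [0,0,-0.8],
    [0,0,-0.8],
    [0,0,-0.8],
    [0,0,-0.8],
    [0,0,-0.8],
    [0,0,-0.8],
    [0,0,-0.5],
    [0,0,-0.3],
    [0,0,-0.2],
    [0,0,-0.2],
    [0,0,-0.08],
    [0,0,0]
  ],
  "turn": [0,0,0,0,0,0,0,0,0,0,0,0]
}}

```text
time: 8.95
ee_pos: [0.6366, -0.0351, 0.0407]
eef_rot: [0.736, 0.677, 0.0, 0.0]
ft_force: [-0.8, -0.8, -0.4]
width: 0.0426
grip_force: 20.0
```

Request:
{"method": "step_arm", "body": {
  "delta_pos": [
    [0,0,0],
    [0,0,0],
    [0,0,0],
    [0,0,0],
    [0,0,0],
    [0,0,0]
  ],
  "turn": [0,0,0,0,0,0],
  "grip": 0
}}

```text
time: 9.55
ee_pos: [0.6365, -0.0351, 0.0406]
eef_rot: [0.736, 0.677, 0.0, 0.0]
ft_force: [-0.2, 0.3, 0.7]
width: 0.0815
grip_force: 0.0
```

Request:
{"method": "step_arm", "body": {
  "delta_pos": [
    [0,0,0.4],
    [0,0,0.8],
    [0,0,0.8],
    [0,0,1],
    [0,0,1],
    [0,0,1],
    [0,0,1]
  ],
  "turn": [0,0,0,0,0,0,0]
}}

```text
time: 10.25
ee_pos: [0.6364, -0.0353, 0.1925]
eef_rot: [0.736, 0.677, 0.0, 0.0]
ft_force: [-0.3, 0.7, -0.4]
width: 0.0872
grip_force: 0.0
```

Request:
{"method": "step_arm", "body": {
  "delta_pos": [
    [-0.7,0.2,0],
    [-0.8,0.25,0],
    [-0.8,0.25,0],
    [-0.8,0.25,0],
    [-0.8,0.25,0],
    [-0.8,0.25,0],
    [-0.8,0.25,0],
    [-0.8,0.25,0],
    [-0.8,0.25,0],
    [-0.5,0.15,0],
    [-0.3,0.05,0],
    [0,0,0]
  ],
  "turn": [0.15,0.15,0.15,0.15,0.15,0.15,0.15,0.15,0.15,0.11,0,0]
}}

```text
time: 11.45
ee_pos: [0.4386, 0.0249, 0.1911]
eef_rot: [0.674, 0.739, 0.001, -0.0]
ft_force: [-0.2, -0.4, -0.6]
width: 0.0871
grip_force: 0.0
```

```bash
python3 - <<'E'
from h import *
s=read_state();print(s["ee_pos"],s["eef_rot"])
c=shot("wrist","w3");P=cloud(c)
c2=shot("top","t3");P2=cloud(c2)
t=(P2[...,2]>.09)&(P2[...,2]<.125)&(P2[...,0]>.58)&(P2[...,0]<.69)&(P2[...,1]>-.3)&(P2[...,1]<.03)
p=P2[t];print("jar placed",len(p),p.min(0).round(3),p.max(0).round(3))
for lo,hi in((.02,.07),(.09,.13)):
  t=(P[...,2]>lo)&(P[...,2]<hi)&(P[...,0]<.48)&(P[...,0]>.40)&(P[...,1]<.06)&(P[...,1]>-.02)
  p=P[t];print(len(p),p.min(0).round(3) if len(p) else'',p.max(0).round(3)if len(p) else'')
E
```

```text
[0.43864991 0.02489048 0.19109434] [ 6.74013103e-01  7.38719084e-01  6.60613430e-04 -1.24994199e-04]
jar placed 355 [ 0.617 -0.057  0.091] [ 0.659 -0.016  0.114]
454 [0.42  0.008 0.02 ] [0.453 0.039 0.07 ]
216 [0.431 0.016 0.09 ] [0.443 0.029 0.113]
```

View pics/w3.png

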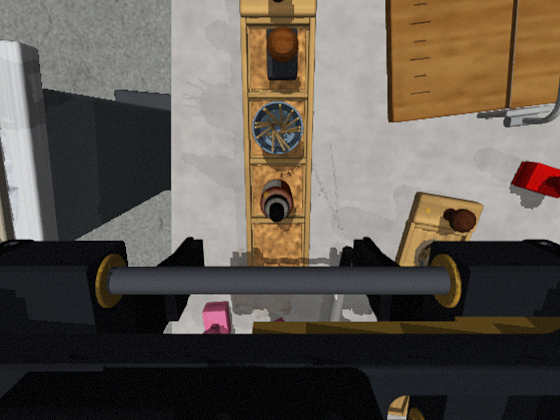

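The dropper at (277,200) and the rest of the row sit between the fingers. The placed jar measures (0.638, -0.037), which is centred. I'll go down on the dropper.

Request:
{"method": "step_arm", "body": {
  "delta_pos": [
    [0,0,-0.8],
    [0,0,-0.8],
    [0,0,-0.8],
    [0,0,-0.8],
    [0,0,-0.8],
    [0,0,-0.8],
    [0,0,-0.5],
    [0,0,-0.3],
    [0,0,-0.2],
    [0,0,0]
  ],
  "turn": [0,0,0,0,0,0,0,0,0,0]
}}

```text
time: 12.55
ee_pos: [0.4391, 0.0246, 0.0454]
eef_rot: [0.674, 0.739, -0.0, 0.0]
ft_force: [0.2, -0.2, -0.7]
width: 0.0872
grip_force: 0.0
```

Request:
{"method": "step_arm", "body": {
  "delta_pos": [
    [0,0,0],
    [0,0,0],
    [0,0,0],
    [0,0,0],
    [0,0,0],
    [0,0,0],
    [0,0,0],
    [0,0,0]
  ],
  "turn": [0,0,0,0,0,0,0,0],
  "grip": 1,
  "newtons": 20
}}

```text
time: 13.35
ee_pos: [0.4389, 0.0249, 0.0456]
eef_rot: [0.674, 0.739, -0.0, -0.0]
ft_force: [0.4, 0.8, -0.4]
width: 0.0321
grip_force: 20.0
```

Request:
{"method": "step_arm", "body": {
  "delta_pos": [
    [0,0,0.3],
    [0,0,0.7],
    [0,0,1],
    [0,0,1],
    [0,0,1],
    [0,0,1],
    [0,0,1]
  ],
  "turn": [0,0,0,0,0,0,0]
}}

```text
time: 14.05
ee_pos: [0.4388, 0.0246, 0.1971]
eef_rot: [0.674, 0.739, 0.0, 0.0]
ft_force: [-0.6, 0.2, -1.1]
width: 0.0316
grip_force: 20.0
```

Request:
{"method": "step_arm", "body": {
  "delta_pos": [
    [0.5,-0.3,0],
    [0.8,-0.55,0],
    [0.8,-0.55,0],
    [0.8,-0.55,0],
    [0.8,-0.55,0],
    [0.8,-0.55,0],
    [0.8,-0.55,0],
    [0.8,-0.55,0],
    [0.8,-0.55,0],
    [0.5,-0.4,0],
    [0.27,-0.14,0],
    [0,0,0]
  ],
  "turn": [-0.1,-0.15,-0.15,-0.15,-0.15,-0.15,-0.15,-0.15,-0.15,-0.1,-0.06,0]
}}

```text
time: 15.25
ee_pos: [0.6308, -0.1065, 0.1956]
eef_rot: [0.736, 0.677, -0.0, 0.0]
ft_force: [0.1, -0.3, -1.8]
width: 0.0316
grip_force: 20.0
```

Request:
{"method": "step_arm", "body": {
  "delta_pos": [
    [0,0,-0.8],
    [0,0,-0.8],
    [0,0,-0.8],
    [0,0,-0.8],
    [0,0,-0.8],
    [0,0,-0.8],
    [0,0,-0.4],
    [0,0,0]
  ],
  "turn": [0,0,0,0,0,0,0,0]
}}

```text
time: 16.05
ee_pos: [0.6297, -0.1052, 0.0647]
eef_rot: [0.736, 0.677, -0.001, -0.001]
ft_force: [-0.8, -0.7, 0.4]
width: 0.032
grip_force: 20.0
```

Request:
{"method": "step_arm", "body": {
  "delta_pos": [
    [0,0,-0.3],
    [0,0,-0.25],
    [0,0,-0.2],
    [0,0,-0.1],
    [0,0,0],
    [0,0,0]
  ],
  "turn": [0,0,0,0,0,0]
}}

```text
time: 16.65
ee_pos: [0.6308, -0.1062, 0.0445]
eef_rot: [0.736, 0.677, 0.0, 0.0]
ft_force: [-0.4, -0.5, -0.9]
width: 0.032
grip_force: 20.0
```

Request:
{"method": "step_arm", "body": {
  "delta_pos": [
    [0,0,0],
    [0,0,0],
    [0,0,0],
    [0,0,0],
    [0,0,0],
    [0,0,0]
  ],
  "turn": [0,0,0,0,0,0],
  "grip": 0
}}

```text
time: 17.25
ee_pos: [0.6307, -0.1061, 0.0443]
eef_rot: [0.736, 0.677, 0.0, 0.0]
ft_force: [-0.4, -0.9, -0.4]
width: 0.0721
grip_force: 0.0
```

Request:
{"method": "step_arm", "body": {
  "delta_pos": [
    [0,0,0.4],
    [0,0,0.8],
    [0,0,0.8],
    [0,0,1],
    [0,0,1],
    [0,0,1],
    [0,0,1]
  ],
  "turn": [0,0,0,0,0,0,0]
}}

```text
time: 17.95
ee_pos: [0.6306, -0.1063, 0.1962]
eef_rot: [0.736, 0.677, 0.0, 0.0]
ft_force: [0.1, 0.6, -0.6]
width: 0.0872
grip_force: 0.0
```

Request:
{"method": "step_arm", "body": {
  "delta_pos": [
    [-0.7,0.7,0],
    [-0.8,0.85,0],
    [-0.8,0.85,0],
    [-0.8,0.85,0],
    [-0.8,0.85,0],
    [-0.8,0.85,0],
    [-0.8,0.85,0],
    [-0.8,0.85,0],
    [-0.8,0.85,0],
    [-0.5,0.5,0],
    [-0.3,0.17,0],
    [0,0,0]
  ],
  "turn": [0.15,0.15,0.15,0.15,0.15,0.15,0.15,0.15,0.15,0.11,0,0]
}}

```text
time: 19.15
ee_pos: [0.4329, 0.0983, 0.1948]
eef_rot: [0.674, 0.739, 0.001, -0.0]
ft_force: [-0.2, 0.4, -0.1]
width: 0.0868
grip_force: 0.0
```

```bash
python3 - <<'E'
from h import *
s=read_state();print(s["ee_pos"],s["eef_rot"])
c=shot("wrist","w4");P=cloud(c)
c2=shot("top","t4");P2=cloud(c2)
def f(P,b):
  t=np.all([(P[...,i]>b[2*i])&(P[...,i]<b[2*i+1]) for i in range(3)],0);p=P[t]
  print(len(p),p.min(0).round(3),p.max(0).round(3),((p.min(0)+p.max(0))/2).round(4))
f(P2,(.58,.69,-.15,-.07,.085,.125))
f(P2,(.58,.69,-.15,-.07,.03,.085))
f(P,(.39,.48,.06,.135,.045,.062))
f(P,(.39,.48,.138,.21,.055,.09))
f(P,(.39,.48,.138,.21,.02,.035))
E
```

```text
[0.43289221 0.09825034 0.19478125] [ 6.73781315e-01  7.38930621e-01  5.03526015e-04 -1.54858617e-04]
67 [ 0.622 -0.116  0.085] [ 0.643 -0.095  0.112] [ 0.6322 -0.1051  0.0987]
154 [ 0.615 -0.121  0.032] [ 0.648 -0.089  0.085] [ 0.6317 -0.1048  0.0585]
397 [0.409 0.072 0.045] [0.453 0.118 0.062] [0.431  0.0951 0.0535]
701 [0.415 0.151 0.064] [0.443 0.178 0.076] [0.4289 0.1648 0.0701]
524 [0.412 0.142 0.02 ] [0.445 0.208 0.035] [0.4289 0.1751 0.0275]
```

View pics/w4.png

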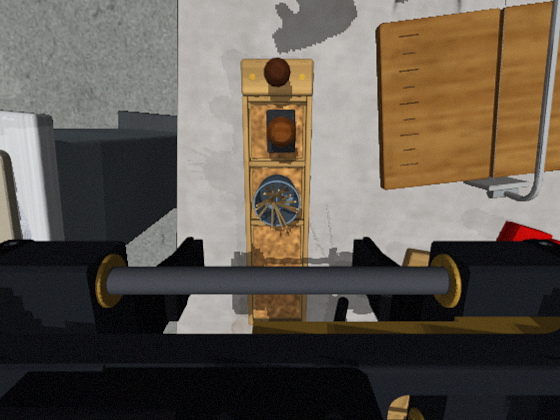

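The pot at (277,202) is centred between the fingers, with the stamp behind it at (281,130). The dropper stands upright at (0.632, -0.105).

Request:
{"method": "step_arm", "body": {
  "delta_pos": [
    [0,-0.04,-0.8],
    [0,0,-0.8],
    [0,0,-0.8],
    [0,0,-0.8],
    [0,0,-0.8],
    [0,0,-0.8],
    [0,0,-0.8],
    [0,0,-0.5],
    [0,0,-0.4],
    [0,0,-0.2],
    [0,0,0]
  ],
  "turn": [0,0,0,0,0,0,0,0,0,0,0]
}}

```text
time: 20.35
ee_pos: [0.4332, 0.0968, 0.0266]
eef_rot: [0.674, 0.739, -0.0, 0.0]
ft_force: [-0.4, -0.0, 0.3]
width: 0.0871
grip_force: 0.0
```

Request:
{"method": "step_arm", "body": {
  "delta_pos": [
    [0,0,0],
    [0,0,0],
    [0,0,0],
    [0,0,0],
    [0,0,0],
    [0,0,0],
    [0,0,0],
    [0,0,0]
  ],
  "turn": [0,0,0,0,0,0,0,0],
  "grip": 1,
  "newtons": 20
}}

```text
time: 21.15
ee_pos: [0.4331, 0.0971, 0.0268]
eef_rot: [0.674, 0.739, -0.0, -0.0]
ft_force: [-1.8, -0.5, 1.1]
width: 0.0459
grip_force: 19.9
```

Request:
{"method": "step_arm", "body": {
  "delta_pos": [
    [0,0,0.3],
    [0,0,0.7],
    [0,0,1],
    [0,0,1],
    [0,0,1],
    [0,0,1],
    [0,0,1]
  ],
  "turn": [0,0,0,0,0,0,0]
}}

```text
time: 21.85
ee_pos: [0.4331, 0.0968, 0.1783]
eef_rot: [0.674, 0.739, 0.0, 0.0]
ft_force: [0.2, -0.1, -1.7]
width: 0.0454
grip_force: 19.9
```

Request:
{"method": "step_arm", "body": {
  "delta_pos": [
    [0.5,-0.7,0],
    [0.7,-1,0],
    [0.7,-1,0],
    [0.7,-1,0],
    [0.7,-1,0],
    [0.7,-1,0],
    [0.7,-1,0],
    [0.7,-1,0],
    [0.7,-1,0],
    [0.7,-1,0],
    [0.5,-0.8,0],
    [0.37,-0.42,0]
  ],
  "turn": [-0.1,-0.15,-0.15,-0.15,-0.15,-0.15,-0.15,-0.15,-0.15,-0.1,-0.06,0]
}}

```text
time: 23.05
ee_pos: [0.625, -0.1782, 0.1769]
eef_rot: [0.737, 0.676, -0.001, 0.0]
ft_force: [-0.2, 0.8, -0.9]
width: 0.0454
grip_force: 19.9
```

Request:
{"method": "step_arm", "body": {
  "delta_pos": [
    [0,0,0],
    [0,0,-0.8],
    [0,0,-0.8],
    [0,0,-0.8],
    [0,0,-0.8],
    [0,0,-0.8],
    [0,0,-0.8],
    [0,0,-0.4],
    [0,0,0]
  ],
  "turn": [0,0,0,0,0,0,0,0,0]
}}

```text
time: 23.95
ee_pos: [0.624, -0.1748, 0.0458]
eef_rot: [0.736, 0.677, -0.001, -0.001]
ft_force: [-1.3, 0.5, -1.2]
width: 0.0456
grip_force: 19.9
```

Request:
{"method": "step_arm", "body": {
  "delta_pos": [
    [0,0,-0.3],
    [0,0,-0.25],
    [0,0,-0.2],
    [0,0,-0.09],
    [0,0,0],
    [0,0,0]
  ],
  "turn": [0,0,0,0,0,0]
}}

```text
time: 24.55
ee_pos: [0.6251, -0.176, 0.026]
eef_rot: [0.736, 0.677, 0.0, 0.0]
ft_force: [-0.1, -0.3, -0.9]
width: 0.0457
grip_force: 19.9
```

Request:
{"method": "step_arm", "body": {
  "delta_pos": [
    [0,0,0],
    [0,0,0],
    [0,0,0],
    [0,0,0],
    [0,0,0],
    [0,0,0]
  ],
  "turn": [0,0,0,0,0,0],
  "grip": 0
}}

```text
time: 25.15
ee_pos: [0.625, -0.1759, 0.0258]
eef_rot: [0.736, 0.677, 0.0, 0.0]
ft_force: [0.4, 0.3, 0.3]
width: 0.0832
grip_force: 0.0
```

Request:
{"method": "step_arm", "body": {
  "delta_pos": [
    [0,0,0.4],
    [0,0,0.8],
    [0,0,0.8],
    [0,0,1],
    [0,0,1],
    [0,0,1],
    [0,0,1],
    [0,0,0.7]
  ],
  "turn": [0,0,0,0,0,0,0,0]
}}

```text
time: 25.95
ee_pos: [0.6252, -0.1763, 0.196]
eef_rot: [0.736, 0.677, 0.001, 0.001]
ft_force: [0.5, -0.5, 0.8]
width: 0.0869
grip_force: 0.0
```

Request:
{"method": "step_arm", "body": {
  "delta_pos": [
    [-0.4,0.7,0],
    [-0.6,1,0],
    [-0.6,1,0],
    [-0.6,1,0],
    [-0.6,1,0],
    [-0.6,1,0],
    [-0.6,1,0],
    [-0.6,1,0],
    [-0.6,1,0],
    [-0.6,1,0],
    [-0.6,1,0],
    [-0.6,1,0]
  ],
  "turn": [0.1,0.15,0.15,0.15,0.15,0.15,0.15,0.15,0.15,0.16,0,0]
}}

```text
time: 27.15
ee_pos: [0.4494, 0.1173, 0.1941]
eef_rot: [0.674, 0.739, 0.001, -0.0]
ft_force: [0.2, 0.5, -0.8]
width: 0.0871
grip_force: 0.0
```

Request:
{"method": "step_arm", "body": {
  "delta_pos": [
    [-0.5,1,0],
    [-0.3,0.7,0],
    [0,0.27,0],
    [0,0,0]
  ],
  "turn": [0,0,0,0]
}}

```text
time: 27.55
ee_pos: [0.4303, 0.1661, 0.1937]
eef_rot: [0.674, 0.739, 0.0, 0.0]
ft_force: [-0.1, -0.4, -0.5]
width: 0.0872
grip_force: 0.0
```

```bash
python3 - <<'E'
from h import *
s=read_state();print(s["ee_pos"],s["eef_rot"])
c=shot("wrist","w5");P=cloud(c)
c2=shot("top","t5");P2=cloud(c2)
def f(P,b):
  t=np.all([(P[...,i]>b[2*i])&(P[...,i]<b[2*i+1]) for i in range(3)],0);p=P[t]
  print(len(p),p.min(0).round(3),p.max(0).round(3),((p.min(0)+p.max(0))/2).round(4))
f(P2,(.58,.69,-.215,-.14,.045,.065))
f(P,(.39,.48,.13,.20,.055,.09))
E
```

```text
[0.4302807  0.16611833 0.19373667] [6.73625775e-01 7.39072508e-01 3.55305771e-04 1.28218268e-04]
141 [ 0.603 -0.198  0.045] [ 0.651 -0.151  0.065] [ 0.6272 -0.1743  0.0552]
601 [0.415 0.151 0.056] [0.442 0.179 0.076] [0.4288 0.1647 0.0662]
```

View pics/w5.png

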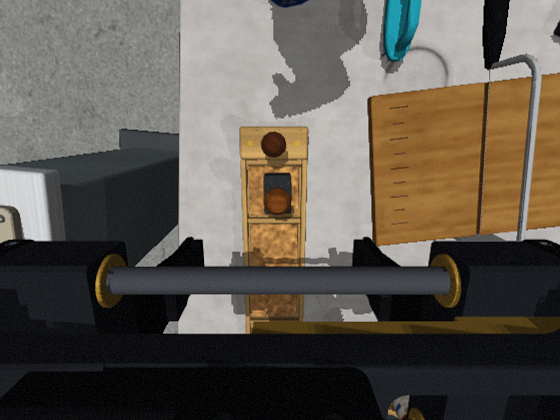

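The brown stamp at (278,195) is the last one left, square with the row and centred between the fingers.

Request:
{"method": "step_arm", "body": {
  "delta_pos": [
    [0,-0.03,-0.8],
    [0,0,-0.8],
    [0,0,-0.8],
    [0,0,-0.8],
    [0,0,-0.8],
    [0,0,-0.8],
    [0,0,-0.7],
    [0,0,-0.4],
    [0,0,-0.3],
    [0,0,-0.15],
    [0,0,0]
  ],
  "turn": [0,0,0,0,0,0,0,0,0,0,0]
}}

```text
time: 28.75
ee_pos: [0.4301, 0.1649, 0.0346]
eef_rot: [0.674, 0.739, -0.0, 0.0]
ft_force: [0.0, -0.7, 0.0]
width: 0.0868
grip_force: 0.0
```

Request:
{"method": "step_arm", "body": {
  "delta_pos": [
    [0,0,0],
    [0,0,0],
    [0,0,0],
    [0,0,0],
    [0,0,0],
    [0,0,0],
    [0,0,0],
    [0,0,0],
    [0,0,0]
  ],
  "turn": [0,0,0,0,0,0,0,0,0],
  "grip": 1,
  "newtons": 25
}}

```text
time: 29.65
ee_pos: [0.4299, 0.1651, 0.0345]
eef_rot: [0.674, 0.739, -0.0, 0.0]
ft_force: [-0.6, 0.3, -1.3]
width: 0.0243
grip_force: 24.5
```

Request:
{"method": "step_arm", "body": {
  "delta_pos": [
    [0,0,0.3],
    [0,0,0.7],
    [0,0,1],
    [0,0,1],
    [0,0,1],
    [0,0,1],
    [0,0,1]
  ],
  "turn": [0,0,0,0,0,0,0]
}}

```text
time: 30.35
ee_pos: [0.4299, 0.1648, 0.1861]
eef_rot: [0.674, 0.739, 0.0, 0.0]
ft_force: [0.7, 0.7, -1.3]
width: 0.0243
grip_force: 24.5
```

Request:
{"method": "step_arm", "body": {
  "delta_pos": [
    [0.4,-0.7,0],
    [0.5,-1,0],
    [0.5,-1,0],
    [0.5,-1,0],
    [0.5,-1,0],
    [0.5,-1,0],
    [0.5,-1,0],
    [0.5,-1,0],
    [0.5,-1,0],
    [0.5,-1,0],
    [0.5,-1,0],
    [0.5,-1,0]
  ],
  "turn": [-0.1,-0.15,-0.15,-0.15,-0.15,-0.15,-0.15,-0.15,-0.15,-0.1,-0.06,0]
}}

```text
time: 31.55
ee_pos: [0.5778, -0.1282, 0.1849]
eef_rot: [0.736, 0.677, -0.0, -0.0]
ft_force: [0.1, 0.7, -0.9]
width: 0.0239
grip_force: 24.5
```

Request:
{"method": "step_arm", "body": {
  "delta_pos": [
    [0.5,-1,0],
    [0.5,-1,0],
    [0.4,-1,0],
    [0.16,-1,0],
    [0.1,-0.5,0],
    [0,-0.23,0],
    [0,0,0]
  ],
  "turn": [0,0,0,0,0,0,0]
}}

```text
time: 32.25
ee_pos: [0.6187, -0.2457, 0.1847]
eef_rot: [0.736, 0.677, 0.0, -0.0]
ft_force: [0.4, -0.3, -1.3]
width: 0.0245
grip_force: 24.5
```

```bash
python3 - <<'E'
from h import *
s=read_state();print(s["ee_pos"],s["eef_rot"])
shot("scene","s6")
E
```

```text
[ 0.61868037 -0.2457037   0.18467986] [ 7.36191005e-01  6.76773814e-01  1.95052764e-05 -9.21577159e-05]
```

View pics/s6.png

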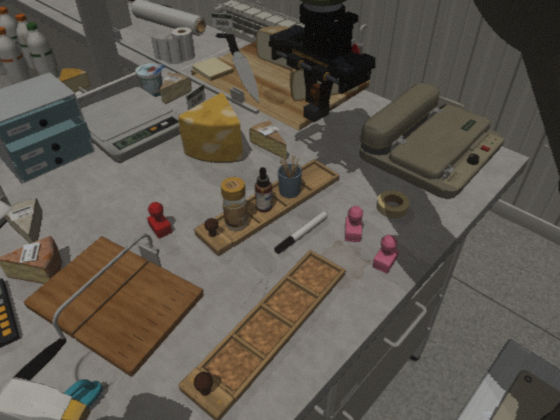

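The three placed things stand upright at (235,205), (263,190) and (290,178). The stamp hangs upright in the gripper at (315,100) over the last bay.

Request:
{"method": "step_arm", "body": {
  "delta_pos": [
    [0,0,-0.8],
    [0,0,-0.8],
    [0,0,-0.8],
    [0,0,-0.8],
    [0,0,-0.8],
    [0,0,-0.8],
    [0,0,-0.4],
    [0,0,-0.3],
    [0,0,-0.2],
    [0,0,-0.2],
    [0,0,-0.15],
    [0,0,0]
  ],
  "turn": [0,0,0,0,0,0,0,0,0,0,0,0]
}}

```text
time: 33.5
ee_pos: [0.6189, -0.2456, 0.0331]
eef_rot: [0.736, 0.677, -0.0, -0.0]
ft_force: [-0.0, 0.5, -1.1]
width: 0.024
grip_force: 24.5
```

Request:
{"method": "step_arm", "body": {
  "delta_pos": [
    [0,0,0],
    [0,0,0]
  ],
  "turn": [0,0]
}}

```text
time: 33.7
ee_pos: [0.6191, -0.2458, 0.0337]
eef_rot: [0.736, 0.677, 0.0, 0.0]
ft_force: [-0.2, -1.2, -0.8]
width: 0.0245
grip_force: 24.5
```

Request:
{"method": "step_arm", "body": {
  "delta_pos": [
    [0,0,-0.05],
    [0,0,0]
  ],
  "turn": [0,0]
}}

```text
time: 33.9
ee_pos: [0.6189, -0.2456, 0.032]
eef_rot: [0.736, 0.677, 0.0, 0.0]
ft_force: [0.5, -0.3, -0.6]
width: 0.0242
grip_force: 24.5
```

Request:
{"method": "step_arm", "body": {
  "delta_pos": [
    [0,0,0],
    [0,0,0],
    [0,0,0],
    [0,0,0],
    [0,0,0],
    [0,0,0],
    [0,0,0]
  ],
  "turn": [0,0,0,0,0,0,0],
  "grip": 0
}}

```text
time: 34.6
ee_pos: [0.619, -0.2456, 0.0321]
eef_rot: [0.736, 0.677, 0.0, 0.0]
ft_force: [-0.5, -0.0, -0.5]
width: 0.0721
grip_force: 0.0
```

Request:
{"method": "step_arm", "body": {
  "delta_pos": [
    [0,0,0.4],
    [0,0,0.8],
    [0,0,0.8],
    [0,0,1],
    [0,0,1],
    [0,0,1],
    [0,0,1],
    [0,0,0.7]
  ],
  "turn": [0,0,0,0,0,0,0,0]
}}

```text
time: 35.4
ee_pos: [0.6192, -0.2461, 0.2024]
eef_rot: [0.736, 0.677, 0.001, 0.001]
ft_force: [0.4, -0.8, -0.1]
width: 0.0869
grip_force: 0.0
```

Request:
{"method": "step_arm", "body": {
  "delta_pos": [
    [-0.7,0,0.3],
    [-0.9,0,0.3],
    [-0.9,0,0.3],
    [-0.9,0,0],
    [-0.9,0,0],
    [-0.9,0,0],
    [-0.7,0,0],
    [0,0,0],
    [0,0,0]
  ],
  "turn": [0,0,0,0,0,0,0,0,0]
}}

```text
time: 36.3
ee_pos: [0.4719, -0.2454, 0.2228]
eef_rot: [0.736, 0.677, 0.001, 0.0]
ft_force: [-0.2, 0.2, -0.8]
width: 0.0871
grip_force: 0.0
```

```bash
python3 - <<'E'
from h import *
print(read_state()["ee_pos"])
c2=shot("top","t7");P2=cloud(c2); shot("scene","s7")
def f(P,b):
  t=np.all([(P[...,i]>b[2*i])&(P[...,i]<b[2*i+1]) for i in range(3)],0);p=P[t]
  q=(p.min(0)+p.max(0))/2; o=np.array([.6277,-.1413]);y=np.array([.083,.9966]);d=q[:2]-o
  print(len(p),p.min(0).round(3),p.max(0).round(3),"local x,y",(d@[y[1],-y[0]]).round(4),(d@y).round(4))
f(P2,(.57,.69,-.08,.0,.09,.125))
f(P2,(.57,.69,-.15,-.07,.085,.125))
f(P2,(.57,.69,-.215,-.14,.045,.065))
f(P2,(.57,.69,-.285,-.21,.045,.085))
f(P2,(.57,.69,-.285,-.21,.025,.085))
i=cv2.resize(c2["image"][135:295,130:400],None,fx=2.9,fy=2.9,interpolation=cv2.INTER_CUBIC)
cv2.imwrite("pics/t7c.png",i[:,:,::-1])
E
```

```text
[ 0.47188241 -0.24544173  0.22277504]
356 [ 0.617 -0.057  0.091] [ 0.659 -0.016  0.115] local x,y 0.0015 0.1052
63 [ 0.621 -0.114  0.085] [ 0.643 -0.097  0.111] local x,y 0.0014 0.0364
146 [ 0.604 -0.198  0.045] [ 0.65  -0.151  0.065] local x,y 0.002 -0.0332
134 [ 0.608 -0.255  0.061] [ 0.634 -0.229  0.078] local x,y 0.0017 -0.1009
292 [ 0.605 -0.263  0.025] [ 0.638 -0.219  0.078] local x,y 0.0021 -0.0999
```

View pics/t7c.png

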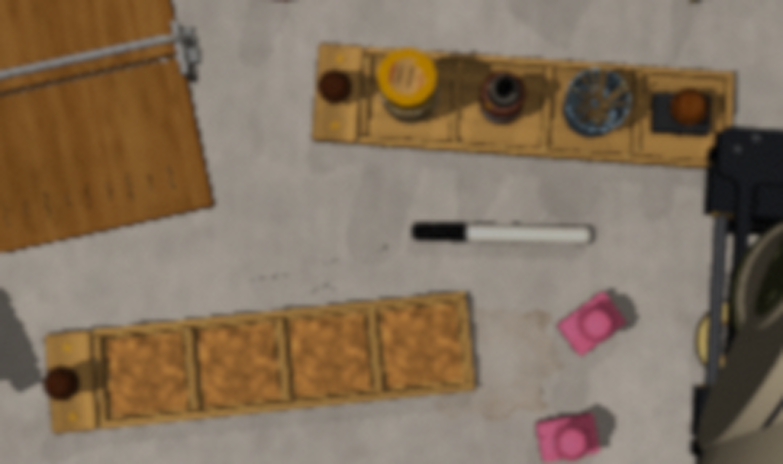

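View pics/s7.png

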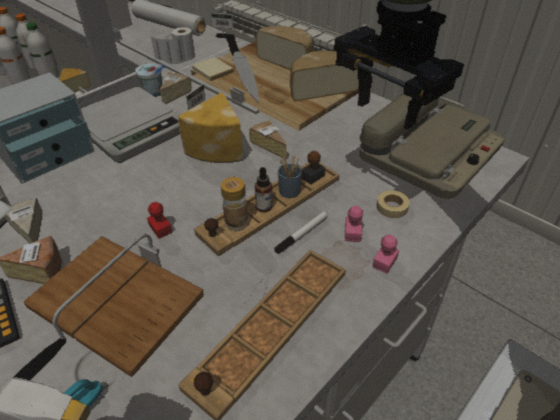

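All four stand upright in the new caddy within about 5 mm of the bay centres: jar, dropper, pot and stamp, counted from the knob (top crop (407,80), (502,95), (598,100), (688,108)). The coasters are still in the old caddy and the gripper is clear.

```bash
python3 -c "
from bench import *
print(close_job())"
```

```text
the job is handed in; nothing more can be done
None
```

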